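# Set the length stop and slide the block up to it

## Robot

A 6-joint arm with a two-finger parallel gripper is mounted at the origin on the work surface; the furniture and walls round the work are solid. World frame = base frame: x ahead of the robot, y to its left, z up, the work surface at z = 0. Lengths are in m, angles in degrees, forces in N, time in s.
With the tool pointing down it reaches from about 0.375 to 0.9 m from the base axis. Payload 3.1 kg.
Tool frame: the origin (TCP) lies midway between the tips of the shut fingers; the grasp point (between the pads) lies 19 mm behind it; z points along the fingers, y is the line along which they close (so a half turn about z gives the same grasp; the last joint's range is limited). The gripper opens to 87 mm and grips with 3 to 60 N. Pads are 19 mm wide; open, the fingers measure 117 mm over their backs; the gripper's body (75 mm by 190 mm) begins 51 mm behind the grasp point.
Start: joints at [-79.269, 30.224, 82.088, -0, 67.689, -10.227], TCP at [0.224, -0.584, 0.223] pointing down, gripper open.
Joint ranges: [-176.69, 176.69], [-43.24, 126.21], [12.49, 139.97], [-82, 262], [0, 151.66], [-163.58, 163.58]. Speed limits (degrees/s): [159.86, 159.86, 180, 180, 180, 180].

## Interface

Orientations are given as a 3x3 rotation matrix whose columns are the frame's x, y, z axes.
In Python, from rig import read_state, capture, camera_info, hand_in gives the robot as it stands.
- The arm moves only by the tool drive_tool, never from a script. Its argument "motion" is a list of rows, each a list of 2 entries, a list of its own where there are three numbers: the shift along the tool's x, y, z in mm, then the turn, a rotation vector about the tool's x, y, z in rad. A call has 1 to 5 rows; each row shifts and turns the commanded pose from where the row before left it, along the tool's axes as they then stand; what a row does not reach is not made up. A row lasts 1/10 s, in which the tool goes at most 50 mm and 8.59 degrees, less where a joint would pass 70% of its speed; a pose out of reach is approached as far as the arm can. A call is refused whole if a number of a shift passes 50 or a number of a turn 0.15, either way. A call with a gripper value outside its range is refused whole. "gripper" is the opening, from 0 (shut) to 1 (fully open), set as the call begins (left out, the last holds). The fingers move at their own pace and stop on an object; the grip force is fixed at half the most. Time passes only in rows, so rows that do not move let the fingers close. It gives the time, the measured TCP pose, the force, the opening and the grip force at its end, in the units of the state.
- read_state(): the state, without advancing time (a new reading comes with each control period).
- capture(name): name is "side" or "top"; returns the picture (420x560x3 uint8, red, green, blue); there is no depth.
- camera_info(name): a dict with "fovy" (degrees; the focal length in pixels is half the picture's height over the tangent of half this angle, whatever the lens; pixels are square), "cx", "cy" (the principal point, pixels), "xyz" and "orientation" of the camera in the world. Camera axes: x right, y down, z forward; pixel columns grow to the right and rows downward; lengths in m; the calibration is good to about 2 mm. A picture is of the moment at which its call begins. camera_info takes no time and is no camera call.
- hand_in(): hands the job in; it is judged then, once.
The state is a dict: "time_s": time; "joint_positions": joint angles; "qvel": joint speeds; "tau": joint torques, N m; "position": TCP position; "tcp_rot": TCP orientation; "force": force on the tool from outside, world axes, zero at the start; "moment": the same for the moment, N m; "opening": opening from 0.0 (shut) to 1.0 (fully open); "grasp_force": force on a finger pad.
Only numpy, scipy, OpenCV 4.12 (cv2) and the standard library are available. Lean on these libraries where they do the work, as an engineer would, in place of code of your own. Each camera call takes 0.05 s, during which the arm holds its last target. There are 200 camera calls.

## Task

Set up the cutting-length jig with pushes alone: push the sliding stop along its rail, towards the wooden block in the trough, until it drops into the notch between the two ribs of the little index clip and stays there. Then push the block along the trough until its end sits flat against the stop, gently enough that the stop stays in its notch. Do not pick anything up, and leave the other things on the bench where they are.

Things in the scene. Friction and masses are not known exactly. Their poses are not given: they have to be found in the camera images.
- length_jig: Fixed jig: plywood board 146 (x) x 440 (y) x 12 mm. Origin: centre of its underside, on the bench; x across the jig, away from the robot; y along trough and rail, to the robot's left; z up. In this frame, mm: front lip x -64..-54, top z 22; open-ended trough x -54..10, floor z 12; aluminium fence and rail x 10..50, top z 50.
- stop (a joint): Travel of the sliding stop, m: 0 at the rail's +y end (stop centre at jig y +170 mm), growing towards jig -y, at most 0.20. Starts at 0 to 0.045, on the +y side of the clip; the block is at the -y end. Sliding takes about 2 N, riding over a rib 7 to 10 N; then a sprung roller under the stop drops between the ribs, pulls it in, and the push falls sharply. Leaving the notch takes 7 to 10 N too.
- finger_block (a point): Centre of the upright dark wooden finger block on top of the stop, the place to push: 30 (x) x 20 (y) x 42 mm, jig z 76 to 118 mm, clear on all sides. Axes as the jig's. It is at the middle of the stop's 30 mm length in y: the stop is in the notch when this point and the notch have the same jig y.
- stop_face (a point): Centre of the stop's face that looks to jig -y, against which the block comes to rest; axes as the jig's. It belongs to the dark wooden stop block hanging in the trough, 60 (x) x 30 (y) mm, jig z 16 to 66 mm. The face lies 15 mm to the -y side of the stop's middle.
- notch (a point): Middle of the notch of the index clip on top of the rail; axes as the jig's. The clip, a steel plate 26 (x) x 46 (y) x 2 mm, has two round cross ribs 14 mm apart, 7 mm high; the notch is the valley between them. Its place along the rail varies. With the stop home, the stop covers the ribs and 8 mm of plate shows on either side.
- workpiece_center (a point): Centre of the loose plain wooden block lying in the trough: 60 (across, x) x 110 (along, y) x 32 mm high, its centre 16 mm above the trough floor, its top at jig z 44 mm. Axes of the block. It slides easily (under 2 N). 2 mm of play on each side in the trough.
- turned_foot_1: Bystander: turned wooden furniture foot, 50 mm across, 86 mm high, standing just in front of the jig near its +y end. Origin at the centre of its underside.
- chisel_2: Bystander: chisel, 25 x 243 x 27 mm, lying along the front edge of the jig. Origin at the centre of its underside.
- turned_foot_2: Bystander: turned wooden foot, 50 mm across, 84 mm high, standing behind the jig. Origin at the centre of its underside.
- workpiece: The same loose block; origin at the centre of its underside.
Mind the look-alikes: they are no part of the job. There is more than one size of the workpiece; the job needs the larger.

How it is judged:
By the outcome, as a careful person would: the job done as asked, in the order asked, and still so for the second after the job is handed in, with the robot touching nothing.
It also fails if it takes over 69 s, if anything falls off the work surface, if the arm or the gripper's body presses on something with over 40 N, if the wrist force passes 120 N, or if a joint passes its speed limit or range.

## Working session

There is one attempt and no reset: what is moved stays moved. The work goes in short steps, Python scripts to look and compute and a tool call to move; the robot and the scene stay as the last step left them, time stands still between calls to the robot, and variables do not carry over. Pictures are saved under pics/ and viewed, at most 10 in all, crops included, and the job is handed in when it is done.

Besides the shell and the picture viewer there is one more tool, called after ">>>" as a command line: name --argument value ..., lists and objects as JSON in quotes. drive_tool: Moves the arm, as the interface text tells. Its arguments: {"type":"object","properties":{"motion":{"type":"array","items":{"type":"array"}},"gripper":{"type":"number"}},"required":["motion"]}

```bash
mkdir -p pics; cat > h.py <<'E'
import numpy as np, cv2
from rig import *
def shot(n,f):
    im=capture(n); cv2.imwrite('pics/'+f+'.png',cv2.cvtColor(im,cv2.COLOR_RGB2BGR)); return im
def P(n):
    c=camera_info(n); f=210/np.tan(np.radians(c['fovy']/2)); return c,f,np.array(c['xyz']),np.array(c['orientation'])
def ray(n,u,v):
    c,f,o,R=P(n); d=R@np.array([(u-c['cx'])/f,(v-c['cy'])/f,1]); return o,d/np.linalg.norm(d)
def atz(n,u,v,z):
    o,d=ray(n,u,v); return o+d*(z-o[2])/d[2]
def tri(a,b):
    (o,d),(p,e)=ray(*a),ray(*b); s=np.linalg.lstsq(np.c_[d,-e],p-o,rcond=None)[0]
    x,y=o+d*s[0],p+e*s[1]; return (x+y)/2,np.linalg.norm(x-y)
def proj(n,X):
    c,f,o,R=P(n); q=R.T@(np.array(X)-o); return q[0]/q[2]*f+c['cx'],q[1]/q[2]*f+c['cy']
E
python3 - <<'E'
from h import *
for n in('side','top'): shot(n,n+'0'); print(camera_info(n))
s=read_state(); print(s['time_s'],s['position'],s['tcp_rot'],s['force'])
a,b=[cv2.imread(f'pics/{n}0.png') for n in('side','top')]
E
```

```text
{'fovy': 42.418055392495006, 'cx': 276.41053717565524, 'cy': 202.81917830589205, 'xyz': array([ 0.62682545, -1.22621326,  0.75261371]), 'orientation': array([[ 0.99652791,  0.05033787, -0.06631913],
       [ 0.08258004, -0.49602863,  0.86437037],
       [ 0.01061438, -0.86684584, -0.49846327]])}
{'fovy': 47.2150933858756, 'cx': 277.23183596306944, 'cy': 216.485263890816, 'xyz': array([ 0.3830451 , -0.10130541,  1.02991702]), 'orientation': array([[ 0.02645627, -0.98553223,  0.16741057],
       [-0.99953977, -0.02856637, -0.01020832],
       [ 0.01484294, -0.16706345, -0.98583441]])}
0.1 [ 0.22344972 -0.58298275  0.2216776 ] [[ 9.33849744e-01  3.57665355e-01 -3.87128693e-04]
 [ 3.57665420e-01 -9.33847847e-01  1.90915704e-03]
 [ 3.21320035e-04 -1.92132836e-03 -9.99998103e-01]] [ 0.88939627  0.08771902 -1.00053376]
```

View pics/side0.png

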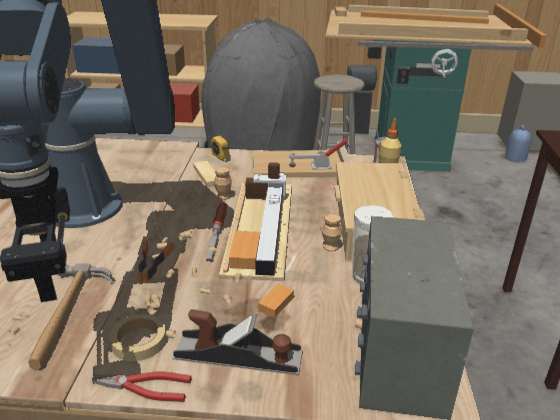

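View pics/top0.png

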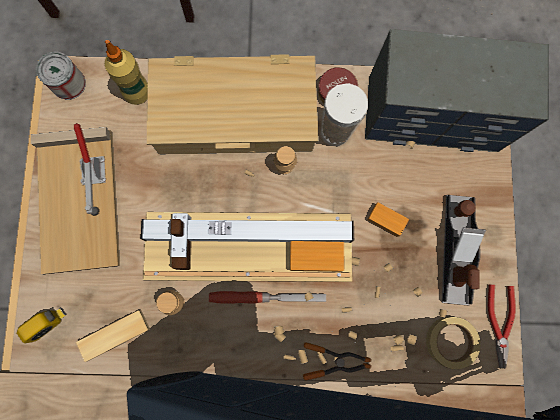

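The side view shows the jig at about (258,230), the stop at (270,178) and the orange block at (243,248). The top view shows the rail from (142,231) to (353,231), the finger block near (177,228), the clip near (220,228) and the block in the trough near (317,255).

Possible look-alikes in the top view are the small orange block at (388,218), which lies loose outside the trough, and the plain pale board at (112,335). I choose the larger block in the trough at (317,255). I'll check with a close crop.

```bash
python3 - <<'E'
import cv2
a=cv2.imread('pics/top0.png')[200:290,130:365]; cv2.imwrite('pics/c1.png',cv2.resize(a,None,fx=3.4,fy=3.4,interpolation=cv2.INTER_CUBIC))
b=cv2.imread('pics/side0.png')[155:285,205:310]; cv2.imwrite('pics/c2.png',cv2.resize(b,None,fx=4.5,fy=4.5,interpolation=cv2.INTER_CUBIC))
E
```

```text
(no output)
```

View pics/c1.png

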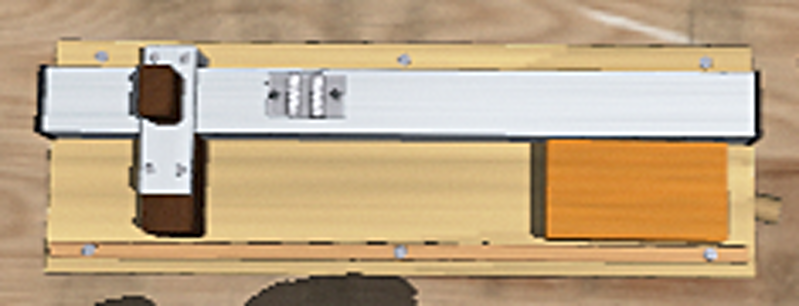

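View pics/c2.png

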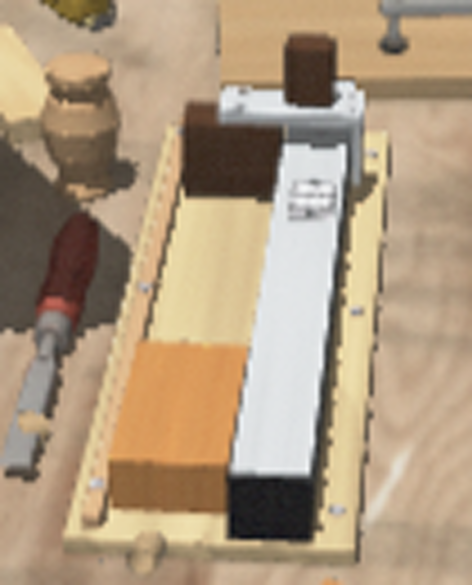

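The crops confirm the choice. In crop 1 the clip plate spans x 266..346 at row 95, with ribs at 293 and 318. The finger block's top is near (155,88), and the orange block's top spans (547..727, 140..240). It's the long block, against the fence and the only one in the trough.

```bash
python3 - <<'E'
from h import *
T=lambda x,y:('top',130+x/3.4,200+y/3.4)
S=lambda x,y:('side',205+x/4.5,155+y/4.5)
np.set_printoptions(precision=4,suppress=True)
# rail top corners z=.05
r=[atz(*T(*p),.05) for p in[(43,67),(755,73),(45,132),(755,138)]]
print(*r)
d=r[0]-r[1]+r[2]-r[3]; yaw=np.arctan2(-d[0],d[1]); print('yaw',np.degrees(yaw), np.linalg.norm(d)/2)
C=sum(r)/4; ex=np.array([np.cos(yaw),np.sin(yaw),0]);ey=np.array([-np.sin(yaw),np.cos(yaw),0])
O=C-ex*.030; O[2]=0; print('O',O)
J=lambda X:np.array([(X-O)@ex,(X-O)@ey,X[2]])
def show(n,X): print(n,X,'jig',J(X))
show('notch top',atz(*T(306,95),.052)); show('notch side',atz(*S(312,200),.055)); print('tri',tri(T(306,95),S(312,200)))
show('finger top',atz(*T(155,88),.118)); t=tri(T(155,88),S(311,43));print(t);show('f tri',t[0])
for n,p in dict(a=(547,140),b=(727,143),c=(547,238),d=(727,240)).items(): show(n,atz(*T(*p),.044))
t=tri(T(547,140),S(245,345));print(t);t=tri(T(727,240),S(110,461));print(t)
show('stopplate', atz(*T(140,193),.072));show('stopplate', atz(*T(193,193),.072))
show('foot1',atz(*S(75,185),0))
print(O, ex,ey)
E
```

```text
[0.5347 0.1652 0.05  ] [ 0.5435 -0.2666  0.05  ] [0.4952 0.1611 0.05  ] [ 0.5037 -0.2666  0.05  ]
yaw 1.1472695930398262 0.42983052295527896
O [ 0.4893 -0.0523  0.    ]
notch top [0.5219 0.0054 0.052 ] jig [0.0337 0.057  0.052 ]
notch side [0.5271 0.0006 0.055 ] jig [0.0389 0.0521 0.055 ]
tri (array([0.5243, 0.0059, 0.0514]), np.float64(0.004801891063940787))
finger top [0.514  0.0831 0.118 ] jig [0.0275 0.1349 0.118 ]
(array([0.5167, 0.0842, 0.1148]), np.float64(0.004347831049521989))
f tri [0.5167 0.0842 0.1148] jig [0.0301 0.1359 0.1148]
a [ 0.4996 -0.1411  0.044 ] jig [ 0.0086 -0.0889  0.044 ]
b [ 0.5009 -0.2505  0.044 ] jig [ 0.0076 -0.1984  0.044 ]
c [ 0.4404 -0.1423  0.044 ] jig [-0.0507 -0.089   0.044 ]
d [ 0.4422 -0.2507  0.044 ] jig [-0.0511 -0.1974  0.044 ]
(array([ 0.5016, -0.1407,  0.0439]), np.float64(0.003940665033073907))
(array([ 0.4452, -0.2504,  0.0425]), np.float64(0.0059887581718662194))
stopplate [0.4584 0.0973 0.072 ] jig [-0.0278  0.1502  0.072 ]
stopplate [0.4593 0.0665 0.072 ] jig [-0.0276  0.1193  0.072 ]
foot1 [ 0.3685  0.1013 -0.    ] jig [-0.1176  0.156  -0.    ]
[ 0.4893 -0.0523  0.    ] [0.9998 0.02   0.    ] [-0.02    0.9998  0.    ]
```

>>> drive_tool --motion '[[[0,0,0],[0,0,0.115]],[[0,0,0],[0,0,0.115]],[[0,0,0],[0,0,0.115]],[[19,-45,0],[0,0,0]],[[19,-45,0],[0,0,0]]]' --gripper 0

```text
time_s: 0.6
position: [0.2594, -0.4924, 0.2217]
tcp_rot: [[1.0, 0.018, 0.0], [0.018, -1.0, 0.001], [0.0, -0.001, -1.0]]
force: [0.6, 1.2, 0.9]
opening: 0.631
grasp_force: 0.0
```

>>> drive_tool --motion '[[[19,-45,0],[0,0,0]],[[19,-45,0],[0,0,0]],[[19,-45,0],[0,0,0]],[[19,-45,0],[0,0,0]],[[19,-45,0],[0,0,0]]]'

```text
time_s: 1.1
position: [0.3502, -0.2639, 0.2224]
tcp_rot: [[1.0, 0.02, -0.0], [0.02, -1.0, 0.0], [-0.0, -0.0, -1.0]]
force: [0.7, -0.1, 1.2]
opening: 0.168
grasp_force: 0.0
```

>>> drive_tool --motion '[[[19,-45,0],[0,0,0]],[[19,-45,0],[0,0,0]],[[19,-45,0],[0,0,0]],[[19,-45,0],[0,0,0]],[[0,0,0],[0,0,0]]]'

```text
time_s: 1.6
position: [0.4226, -0.0788, 0.2224]
tcp_rot: [[1.0, 0.029, -0.001], [0.029, -1.0, 0.002], [-0.0, -0.002, -1.0]]
force: [-0.9, -0.5, -0.1]
opening: 0.008
grasp_force: 0.0
```

```bash
python3 -c "
from rig import *
s=read_state();print({k:s[k] for k in('time_s','position','tcp_rot','force','opening')})"
```

```text
{'time_s': 1.6, 'position': array([ 0.42263262, -0.07875251,  0.22237287]), 'tcp_rot': array([[ 9.99565058e-01,  2.94852555e-02, -5.61638593e-04],
       [ 2.94864786e-02, -9.99562509e-01,  2.31059159e-03],
       [-4.93264498e-04, -2.32614736e-03, -9.99997173e-01]]), 'force': array([-0.87908818, -0.49585896, -0.06795924]), 'opening': 0.007577092351929352}
```

>>> drive_tool --motion '[[[19,-41,0],[0,0,0]],[[19,-41,0],[0,0,0]],[[19,-41,0],[0,0,0]],[[19,-41,0],[0,0,0]],[[19,-41,0],[0,0,0]]]'

```text
time_s: 2.1
position: [0.5135, 0.1233, 0.2223]
tcp_rot: [[1.0, 0.02, -0.0], [0.02, -1.0, -0.001], [-0.0, 0.001, -1.0]]
force: [0.5, -0.7, -0.2]
opening: 0.002
grasp_force: 0.0
```

>>> drive_tool --motion '[[[0,0,30],[0,0,0]],[[0,0,30],[0,0,0]],[[0,0,20],[0,0,0]],[[0,0,0],[0,0,0]]]'

```text
time_s: 2.5
position: [0.5105, 0.1217, 0.1397]
tcp_rot: [[1.0, 0.02, -0.008], [0.02, -1.0, -0.0], [-0.008, 0.0, -1.0]]
force: [-0.5, 0.3, 0.5]
opening: 0.001
grasp_force: 0.0
```

```bash
python3 - <<'E'
from h import *
s=read_state();print(s['position'],s['tcp_rot'])
a=shot('top','t1')[190:290,120:300];b=shot('side','s1')[120:240,210:330]
a=cv2.resize(a,(720,400),interpolation=2)
cv2.imwrite('pics/c3.png',a[:,:,::-1]);cv2.imwrite('pics/c4.png',cv2.resize(b,(600,600),interpolation=2)[:,:,::-1])
E
```

```text
[0.5105346  0.12173378 0.13967755] [[ 9.99765026e-01  2.03379543e-02 -7.50068150e-03]
 [ 2.03351420e-02 -9.99793118e-01 -4.51029257e-04]
 [-7.50830276e-03  2.98395854e-04 -9.99971768e-01]]
```

View pics/c4.png

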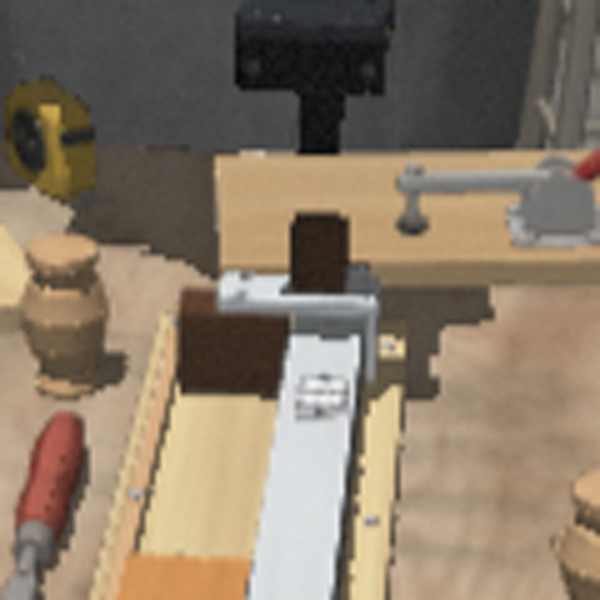

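The fingertips (about (322,150) in the crop) line up with the finger block (320,240) and sit behind it. I'll descend and approach slowly.

>>> drive_tool --motion '[[[0,0,25],[0,0,0]],[[0,0,25],[0,0,0]],[[0,0,0],[0,0,0]],[[0,3,0],[0,0,0]],[[0,3,0],[0,0,0]]]'

```text
time_s: 3.1
position: [0.5145, 0.1163, 0.0942]
tcp_rot: [[1.0, 0.021, 0.003], [0.021, -1.0, -0.0], [0.003, 0.0, -1.0]]
force: [0.4, 0.1, -0.2]
opening: 0.003
grasp_force: 0.0
```

>>> drive_tool --motion '[[[0,3,0],[0,0,0]],[[0,2,0],[0,0,0]],[[0,2,0],[0,0,0]],[[0,2,0],[0,0,0]],[[0,2,0],[0,0,0]]]'

```text
time_s: 3.6
position: [0.5134, 0.1054, 0.0927]
tcp_rot: [[1.0, 0.021, 0.0], [0.021, -1.0, 0.0], [0.0, -0.0, -1.0]]
force: [0.3, 1.9, -0.4]
opening: 0.002
grasp_force: 1.1
```

>>> drive_tool --motion '[[[0,5,0],[0,0,0]],[[0,5,0],[0,0,0]],[[0,5,0],[0,0,0]],[[0,5,0],[0,0,0]],[[0,5,0],[0,0,0]]]'

```text
time_s: 4.1
position: [0.5139, 0.0801, 0.0926]
tcp_rot: [[1.0, 0.021, 0.0], [0.021, -1.0, 0.0], [0.0, -0.0, -1.0]]
force: [-0.8, 2.1, 0.9]
opening: 0.007
grasp_force: 1.0
```

>>> drive_tool --motion '[[[0,5,0],[0,0,0]],[[0,5,0],[0,0,0]],[[0,4,0],[0,0,0]],[[0,3,0],[0,0,0]],[[0,2,0],[0,0,0]]]'

```text
time_s: 4.6
position: [0.5143, 0.0612, 0.0926]
tcp_rot: [[1.0, 0.021, 0.0], [0.021, -1.0, -0.0], [0.0, 0.0, -1.0]]
force: [0.5, 1.9, 1.1]
opening: 0.003
grasp_force: 0.9
```

>>> drive_tool --motion '[[[0,2,0],[0,0,0]],[[0,2,0],[0,0,0]],[[0,2,0],[0,0,0]],[[0,2,0],[0,0,0]],[[0,2,0],[0,0,0]]]'

```text
time_s: 5.1
position: [0.5144, 0.0515, 0.0926]
tcp_rot: [[1.0, 0.021, -0.0], [0.021, -1.0, 0.0], [-0.0, -0.0, -1.0]]
force: [-0.6, 1.0, 1.2]
opening: 0.002
grasp_force: 0.9
```

>>> drive_tool --motion '[[[0,1,0],[0,0,0]],[[0,1,0],[0,0,0]],[[0,1,0],[0,0,0]],[[0,1,0],[0,0,0]],[[0,1,0],[0,0,0]]]'

```text
time_s: 5.6
position: [0.5145, 0.0465, 0.0926]
tcp_rot: [[1.0, 0.021, 0.0], [0.021, -1.0, -0.0], [0.0, 0.0, -1.0]]
force: [-0.1, 0.7, 2.2]
opening: 0.005
grasp_force: 0.9
```

>>> drive_tool --motion '[[[0,1,0],[0,0,0]],[[0,1,0],[0,0,0]],[[0,1,0],[0,0,0]]]'

```text
time_s: 5.9
position: [0.5146, 0.0435, 0.0926]
tcp_rot: [[1.0, 0.021, 0.0], [0.021, -1.0, -0.0], [0.0, 0.0, -1.0]]
force: [0.4, 1.2, 2.5]
opening: 0.006
grasp_force: 0.9
```

>>> drive_tool --motion '[[[0,1,0],[0,0,0]],[[0,1,0],[0,0,0]]]'

```text
time_s: 6.1
position: [0.5147, 0.0415, 0.0926]
tcp_rot: [[1.0, 0.021, 0.0], [0.021, -1.0, 0.0], [0.0, -0.0, -1.0]]
force: [0.4, 2.8, 1.0]
opening: 0.007
grasp_force: 1.4
```

>>> drive_tool --motion '[[[0,1,0],[0,0,0]],[[0,1,0],[0,0,0]]]'

```text
time_s: 6.3
position: [0.5146, 0.0406, 0.0926]
tcp_rot: [[1.0, 0.02, 0.0], [0.02, -1.0, 0.002], [0.0, -0.002, -1.0]]
force: [0.9, 8.6, 3.0]
opening: 0.003
grasp_force: 4.3
```

The force is rising, so the stop is on the first rib.

>>> drive_tool --motion '[[[0,1,0],[0,0,0]]]'

```text
time_s: 6.4
position: [0.5147, 0.0401, 0.0926]
tcp_rot: [[1.0, 0.019, 0.0], [0.019, -1.0, 0.003], [0.0, -0.003, -1.0]]
force: [0.8, 7.9, 1.8]
opening: 0.005
grasp_force: 4.3
```

>>> drive_tool --motion '[[[0,1,0],[0,0,0]]]'

```text
time_s: 6.5
position: [0.5147, 0.039, 0.0926]
tcp_rot: [[1.0, 0.02, 0.0], [0.02, -1.0, 0.002], [0.0, -0.002, -1.0]]
force: [0.6, 7.0, 1.5]
opening: 0.008
grasp_force: 3.5
```

>>> drive_tool --motion '[[[0,1,0],[0,0,0]]]'

```text
time_s: 6.6
position: [0.5147, 0.0376, 0.0926]
tcp_rot: [[1.0, 0.02, 0.0], [0.02, -1.0, 0.002], [0.0, -0.002, -1.0]]
force: [0.8, 5.0, 1.5]
opening: 0.004
grasp_force: 2.7
```

>>> drive_tool --motion '[[[0,1,0],[0,0,0]]]'

```text
time_s: 6.7
position: [0.5148, 0.0363, 0.0926]
tcp_rot: [[1.0, 0.021, 0.0], [0.021, -1.0, 0.001], [0.0, -0.001, -1.0]]
force: [-0.0, 4.5, 1.2]
opening: 0.007
grasp_force: 2.1
```

>>> drive_tool --motion '[[[0,1,0],[0,0,0]]]'

```text
time_s: 6.8
position: [0.5148, 0.0347, 0.0926]
tcp_rot: [[1.0, 0.021, 0.0], [0.021, -1.0, 0.0], [0.0, -0.0, -1.0]]
force: [-0.0, 2.5, 1.0]
opening: 0.003
grasp_force: 1.3
```

>>> drive_tool --motion '[[[0,1,0],[0,0,0]]]'

```text
time_s: 6.9
position: [0.5148, 0.0332, 0.0926]
tcp_rot: [[1.0, 0.021, -0.0], [0.021, -1.0, -0.001], [-0.0, 0.001, -1.0]]
force: [0.6, 1.8, 1.7]
opening: 0.009
grasp_force: 0.7
```

>>> drive_tool --motion '[[[0,1,0],[0,0,0]]]'

```text
time_s: 7.0
position: [0.5148, 0.032, 0.0925]
tcp_rot: [[1.0, 0.021, -0.0], [0.021, -1.0, -0.001], [-0.0, 0.001, -1.0]]
force: [-0.5, 0.2, -0.1]
opening: 0.003
grasp_force: 0.0
```

>>> drive_tool --motion '[[[0,0,0],[0,0,0]]]'

```text
time_s: 7.1
position: [0.5147, 0.0319, 0.0924]
tcp_rot: [[1.0, 0.021, -0.0], [0.021, -1.0, -0.001], [-0.001, 0.001, -1.0]]
force: [-0.3, -0.0, 0.5]
opening: 0.004
grasp_force: 0.0
```

```bash
python3 - <<'E'
from h import *
s=read_state();print(s['position'],s['force'])
a=shot('top','t2')[195:285,150:270];b=shot('side','s2')[120:240,210:330]
a=cv2.resize(a,(640,480),interpolation=2)[:, :];b=cv2.resize(b,(480,480),interpolation=2)
cv2.imwrite('pics/c5.png',np.hstack([cv2.resize(a,(400,300)),cv2.resize(b[90:480,90:480],(400,390))[:300]])[:,:,::-1])
E
```

```text
[0.51468186 0.03190974 0.09238001] [-0.28530585 -0.00098951  0.50410959]
```

View pics/c5.png

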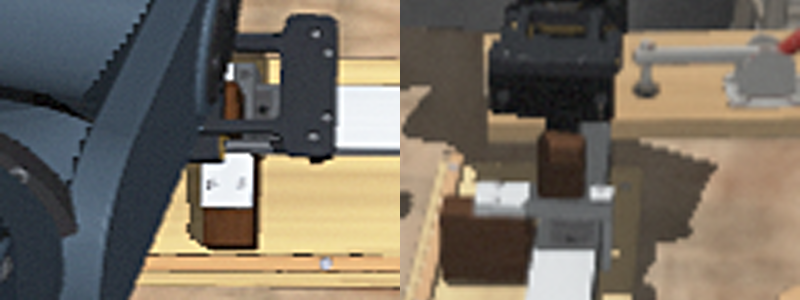

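The force has dropped to zero and the contact is gone: the roller has pulled the stop in. The crops show the finger block sitting on the clip. I'll back off, then move over to the block's far end.

>>> drive_tool --motion '[[[0,-10,0],[0,0,0]],[[0,-12,0],[0,0,0]],[[0,0,-40],[0,0,0]],[[0,0,-45],[0,0,0]],[[0,0,-20],[0,0,0]]]'

```text
time_s: 7.7
position: [0.516, 0.0557, 0.2008]
tcp_rot: [[1.0, 0.022, 0.005], [0.022, -1.0, -0.0], [0.005, 0.001, -1.0]]
force: [-0.2, -0.2, 0.3]
opening: 0.003
grasp_force: 0.0
```

>>> drive_tool --motion '[[[-6,45,0],[0,0,0]],[[-6,45,0],[0,0,0]],[[-6,45,0],[0,0,0]],[[-6,45,0],[0,0,0]],[[-6,45,0],[0,0,0]]]'

```text
time_s: 8.2
position: [0.4889, -0.1715, 0.1976]
tcp_rot: [[1.0, 0.022, 0.0], [0.022, -1.0, 0.0], [0.0, -0.0, -1.0]]
force: [1.1, -0.4, -0.3]
opening: 0.002
grasp_force: 0.0
```

>>> drive_tool --motion '[[[-6,45,0],[0,0,0]],[[-6,45,0],[0,0,0]],[[-6,35,0],[0,0,0]],[[0,0,0],[0,0,0]]]'

```text
time_s: 8.6
position: [0.4741, -0.3006, 0.1976]
tcp_rot: [[1.0, 0.017, 0.002], [0.017, -1.0, -0.003], [0.002, 0.003, -1.0]]
force: [1.3, 0.5, -0.6]
opening: 0.005
grasp_force: 0.0
```

```bash
python3 - <<'E'
from h import *
s=read_state();print(s['position'],s['tcp_rot'])
a=shot('top','t3')[195:285,150:270];b=shot('side','s3')[150:290,195:315]
print(proj('top',[.4893,-.0523,.05]))
cv2.imwrite('pics/c6.png',np.hstack([cv2.resize(a,(400,300),interpolation=2),cv2.resize(b,(400,466),interpolation=2)[:300]])[:,:,::-1])
E
```

```text
[ 0.47412145 -0.30060638  0.19762803] [[ 0.99985828  0.01675574  0.00163095]
 [ 0.01676081 -0.99985458 -0.00314671]
 [ 0.00157798  0.0031736  -0.99999372]]
(np.float64(247.5628416720626), np.float64(244.6268417189542))
```

View pics/c6.png

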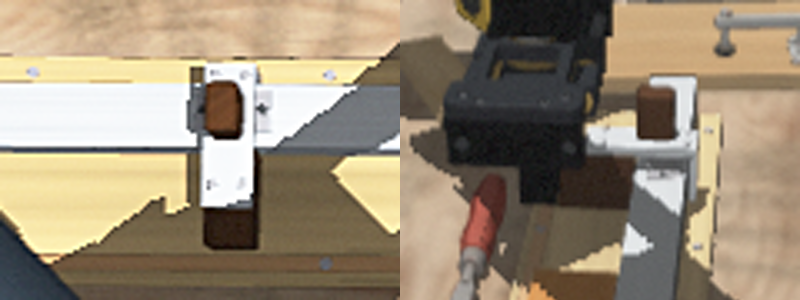

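The stop straddles the clip: in the crop, plate shows at 188..203 and 257..270 around the stop's 203..257, about 8 mm on each side. I'll check the numbers while going on.

```bash
python3 - <<'E'
from h import *
T=lambda x,y:('top',150+x/3.3333,195+y/3.3333)
for x in(203,257):print(atz(*T(x,190),.072))
for x in(188,270):print(atz(*T(x,105),.052))
for x in(206,239):print(atz(*T(x,95),.118))
E
```

```text
[0.47011326 0.01904183 0.072     ]
[ 0.47101152 -0.01318823  0.072     ]
[0.52405497 0.03336394 0.052     ]
[ 0.52550008 -0.01704398  0.052     ]
[0.52063884 0.01424852 0.118     ]
[ 0.52118346 -0.00468602  0.118     ]
```

>>> drive_tool --motion '[[[0,0,40],[0,0,0]],[[0,0,45],[0,0,0]],[[0,0,40],[0,0,0]],[[0,0,30],[0,0,0]],[[0,0,10],[0,0,0]]]'

```text
time_s: 9.2
position: [0.4722, -0.2923, 0.0297]
tcp_rot: [[1.0, 0.023, -0.005], [0.023, -1.0, 0.005], [-0.005, -0.005, -1.0]]
force: [-0.3, -0.3, 0.4]
opening: 0.005
grasp_force: 0.0
```

>>> drive_tool --motion '[[[0,-7,0],[0,0,0]],[[0,-7,0],[0,0,0]],[[0,-4,0],[0,0,0]],[[0,-3,0],[0,0,0]],[[0,-3,0],[0,0,0]]]'

```text
time_s: 9.7
position: [0.4738, -0.2724, 0.0337]
tcp_rot: [[1.0, 0.021, 0.002], [0.021, -1.0, -0.002], [0.002, 0.002, -1.0]]
force: [-0.3, 0.5, 0.4]
opening: 0.001
grasp_force: 0.0
```

>>> drive_tool --motion '[[[0,-4,0],[0,0,0]],[[0,-5,0],[0,0,0]],[[0,-5,0],[0,0,0]],[[0,-5,0],[0,0,0]],[[0,-5,0],[0,0,0]]]'

```text
time_s: 10.2
position: [0.473, -0.2484, 0.0326]
tcp_rot: [[1.0, 0.021, 0.001], [0.021, -1.0, -0.001], [0.001, 0.001, -1.0]]
force: [-0.0, -0.1, 1.1]
opening: 0.005
grasp_force: 0.7
```

>>> drive_tool --motion '[[[0,-5,0],[0,0,0]],[[0,-5,0],[0,0,0]],[[0,-5,0],[0,0,0]],[[0,-5,0],[0,0,0]],[[0,-5,0],[0,0,0]]]'

```text
time_s: 10.7
position: [0.4723, -0.2231, 0.0326]
tcp_rot: [[1.0, 0.021, 0.0], [0.021, -1.0, -0.0], [0.0, 0.0, -1.0]]
force: [0.8, -2.1, 2.0]
opening: 0.004
grasp_force: 0.9
```

>>> drive_tool --motion '[[[0,-5,0],[0,0,0]],[[0,-5,0],[0,0,0]],[[0,-5,0],[0,0,0]],[[0,-5,0],[0,0,0]],[[0,-5,0],[0,0,0]]]'

```text
time_s: 11.2
position: [0.4717, -0.198, 0.0326]
tcp_rot: [[1.0, 0.021, 0.0], [0.021, -1.0, -0.0], [0.0, 0.0, -1.0]]
force: [-0.9, -1.8, 2.0]
opening: 0.007
grasp_force: 1.1
```

The block is sliding, with contact at about TCP y -0.265 and the end expected near -0.134.

>>> drive_tool --motion '[[[0,-5,0],[0,0,0]],[[0,-5,0],[0,0,0]],[[0,-5,0],[0,0,0]],[[0,-5,0],[0,0,0]],[[0,-5,0],[0,0,0]]]'

```text
time_s: 11.7
position: [0.471, -0.1729, 0.0325]
tcp_rot: [[1.0, 0.021, -0.0], [0.021, -1.0, 0.0], [-0.0, -0.0, -1.0]]
force: [-0.1, -2.5, 0.7]
opening: 0.006
grasp_force: 0.9
```

>>> drive_tool --motion '[[[0,-5,0],[0,0,0]],[[0,-5,0],[0,0,0]],[[0,-4,0],[0,0,0]],[[0,-3,0],[0,0,0]],[[0,-2,0],[0,0,0]]]'

```text
time_s: 12.2
position: [0.4706, -0.154, 0.0325]
tcp_rot: [[1.0, 0.021, -0.0], [0.021, -1.0, 0.0], [-0.0, -0.0, -1.0]]
force: [-0.5, -2.3, -0.7]
opening: 0.005
grasp_force: 0.8
```

>>> drive_tool --motion '[[[0,-1,0],[0,0,0]],[[0,-1,0],[0,0,0]],[[0,-1,0],[0,0,0]],[[0,-1,0],[0,0,0]],[[0,-1,0],[0,0,0]]]'

```text
time_s: 12.7
position: [0.4706, -0.1493, 0.0325]
tcp_rot: [[1.0, 0.021, -0.0], [0.021, -1.0, 0.0], [-0.0, -0.0, -1.0]]
force: [0.4, -1.0, 0.9]
opening: 0.006
grasp_force: 0.6
```

>>> drive_tool --motion '[[[0,-1,0],[0,0,0]],[[0,-1,0],[0,0,0]],[[0,-1,0],[0,0,0]],[[0,-1,0],[0,0,0]],[[0,-1,0],[0,0,0]]]'

```text
time_s: 13.2
position: [0.4704, -0.1442, 0.0325]
tcp_rot: [[1.0, 0.021, -0.0], [0.021, -1.0, 0.0], [-0.0, -0.0, -1.0]]
force: [-0.3, -0.2, 0.2]
opening: 0.007
grasp_force: 0.5
```

>>> drive_tool --motion '[[[0,-1,0],[0,0,0]],[[0,-1,0],[0,0,0]],[[0,-1,0],[0,0,0]]]'

```text
time_s: 13.5
position: [0.4704, -0.1412, 0.0325]
tcp_rot: [[1.0, 0.021, -0.0], [0.021, -1.0, 0.0], [-0.0, -0.0, -1.0]]
force: [0.2, -2.0, -1.0]
opening: 0.003
grasp_force: 0.4
```

>>> drive_tool --motion '[[[0,-1,0],[0,0,0]],[[0,-1,0],[0,0,0]]]'

```text
time_s: 13.7
position: [0.4703, -0.1392, 0.0325]
tcp_rot: [[1.0, 0.021, -0.0], [0.021, -1.0, 0.0], [-0.0, -0.0, -1.0]]
force: [0.2, -1.4, -0.2]
opening: 0.002
grasp_force: 0.4
```

>>> drive_tool --motion '[[[0,-1,0],[0,0,0]],[[0,-1,0],[0,0,0]]]'

```text
time_s: 13.9
position: [0.4703, -0.1372, 0.0325]
tcp_rot: [[1.0, 0.021, -0.0], [0.021, -1.0, 0.0], [-0.0, -0.0, -1.0]]
force: [0.2, -0.5, -0.6]
opening: 0.003
grasp_force: 0.4
```

>>> drive_tool --motion '[[[0,-0.5,0],[0,0,0]],[[0,-0.5,0],[0,0,0]]]'

```text
time_s: 14.1
position: [0.4703, -0.1363, 0.0326]
tcp_rot: [[1.0, 0.021, -0.0], [0.021, -1.0, 0.0], [-0.0, -0.0, -1.0]]
force: [0.3, -0.7, -0.6]
opening: 0.008
grasp_force: 0.4
```

>>> drive_tool --motion '[[[0,-0.5,0],[0,0,0]],[[0,-0.5,0],[0,0,0]]]'

```text
time_s: 14.3
position: [0.4703, -0.1354, 0.0325]
tcp_rot: [[1.0, 0.021, -0.0], [0.021, -1.0, 0.0], [-0.0, -0.0, -1.0]]
force: [-0.0, -0.5, -0.8]
opening: 0.004
grasp_force: 0.4
```

>>> drive_tool --motion '[[[0,-0.5,0],[0,0,0]],[[0,-0.5,0],[0,0,0]]]'

```text
time_s: 14.5
position: [0.4703, -0.1344, 0.0326]
tcp_rot: [[1.0, 0.021, 0.0], [0.021, -1.0, -0.0], [0.0, 0.0, -1.0]]
force: [-0.1, -0.6, -1.1]
opening: 0.005
grasp_force: 0.3
```

>>> drive_tool --motion '[[[0,-0.5,0],[0,0,0]],[[0,-0.5,0],[0,0,0]]]'

```text
time_s: 14.7
position: [0.4703, -0.1334, 0.0326]
tcp_rot: [[1.0, 0.021, 0.0], [0.021, -1.0, -0.0], [0.0, 0.0, -1.0]]
force: [-0.2, -0.9, -0.0]
opening: 0.01
grasp_force: 0.3
```

>>> drive_tool --motion '[[[0,-0.5,0],[0,0,0]],[[0,-0.5,0],[0,0,0]]]'

```text
time_s: 14.9
position: [0.4703, -0.1323, 0.0326]
tcp_rot: [[1.0, 0.021, 0.0], [0.021, -1.0, 0.0], [0.0, -0.0, -1.0]]
force: [-1.1, -1.2, -0.8]
opening: 0.004
grasp_force: 0.3
```

>>> drive_tool --motion '[[[0,-0.5,0],[0,0,0]],[[0,-0.5,0],[0,0,0]]]'

```text
time_s: 15.1
position: [0.4702, -0.1314, 0.0326]
tcp_rot: [[1.0, 0.021, 0.0], [0.021, -1.0, -0.0], [0.0, 0.0, -1.0]]
force: [-0.9, -0.4, -0.6]
opening: 0.006
grasp_force: 0.4
```

>>> drive_tool --motion '[[[0,-0.5,0],[0,0,0]],[[0,-0.5,0],[0,0,0]]]'

```text
time_s: 15.3
position: [0.4702, -0.1303, 0.0326]
tcp_rot: [[1.0, 0.021, 0.0], [0.021, -1.0, -0.0], [0.0, 0.0, -1.0]]
force: [-0.0, -0.8, 0.5]
opening: 0.007
grasp_force: 0.4
```

>>> drive_tool --motion '[[[0,-0.5,0],[0,0,0]],[[0,-0.5,0],[0,0,0]]]'

```text
time_s: 15.5
position: [0.4702, -0.1294, 0.0326]
tcp_rot: [[1.0, 0.021, 0.0], [0.021, -1.0, -0.0], [0.0, 0.0, -1.0]]
force: [0.5, -1.0, -0.4]
opening: 0.004
grasp_force: 0.4
```

>>> drive_tool --motion '[[[0,-0.5,0],[0,0,0]],[[0,-0.5,0],[0,0,0]]]'

```text
time_s: 15.7
position: [0.4702, -0.1283, 0.0325]
tcp_rot: [[1.0, 0.021, -0.0], [0.021, -1.0, 0.0], [-0.0, -0.0, -1.0]]
force: [-0.1, -1.0, -0.7]
opening: 0.006
grasp_force: 0.4
```

```bash
python3 - <<'E'
from h import *
a=shot('top','t4')[195:285,150:330];b=shot('side','s4')[150:290,195:315]
cv2.imwrite('pics/c7.png',np.vstack([cv2.resize(a,(640,320),interpolation=2),np.hstack([cv2.resize(b,(320,373),interpolation=2)[:270]]*2)])[:,:,::-1])
E
```

```text
(no output)
```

View pics/c7.png

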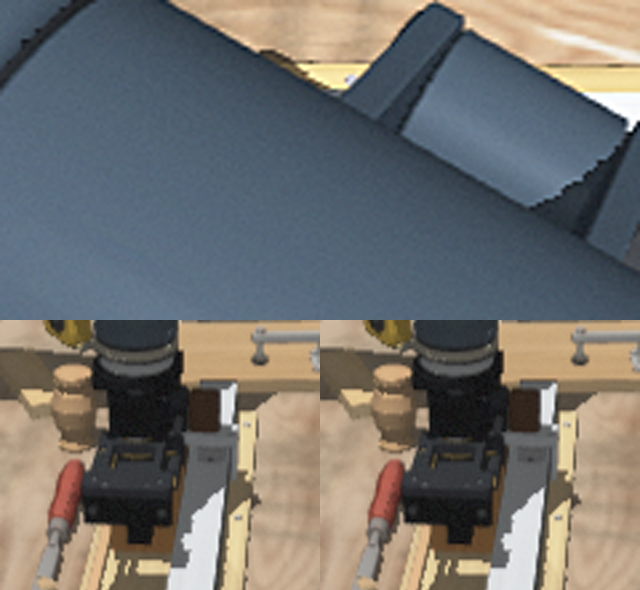

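The arm hides the top view. In the side view the finger block is still over the clip, and no force rise has been seen yet, so I carry on gently.

>>> drive_tool --motion '[[[0,-0.5,0],[0,0,0]],[[0,-0.5,0],[0,0,0]]]'

```text
time_s: 16.0
position: [0.4703, -0.1277, 0.0326]
tcp_rot: [[1.0, 0.021, 0.0], [0.021, -1.0, -0.001], [0.0, 0.001, -1.0]]
force: [-0.2, -3.5, -0.5]
opening: 0.003
grasp_force: 1.5
```

>>> drive_tool --motion '[[[0,-0.5,0],[0,0,0]],[[0,-0.5,0],[0,0,0]]]'

```text
time_s: 16.2
position: [0.4705, -0.1273, 0.0327]
tcp_rot: [[1.0, 0.022, 0.001], [0.022, -1.0, -0.002], [0.001, 0.002, -1.0]]
force: [-2.0, -6.0, 0.2]
opening: 0.002
grasp_force: 3.1
```

```bash
python3 - <<'E'
from h import *
a,b=cv2.imread('pics/s3.png'),cv2.imread('pics/s4.png')
t=a[172:198,264:290] # finger block
r=cv2.matchTemplate(b[160:210,250:305],t,cv2.TM_CCOEFF_NORMED);print(cv2.minMaxLoc(r),'expect',(14,12))
for y in(-.10,-.11,-.12): print(y,proj('side',[.46,y,.044]),proj('side',[.46,y,.012]))
im=capture('side'); print(im[225:250,248].tolist()); print(im[225:250,258].tolist())
E
```

```text
(-0.168104350566864, 0.7359991073608398, (25, 0), (14, 12)) expect (14, 12)
-0.1 (np.float64(243.7386477366452), np.float64(221.92401562932162)) (np.float64(243.98784172253295), np.float64(232.78797547944947))
-0.11 (np.float64(243.18993508520825), np.float64(224.0678987234054)) (np.float64(243.4472375762254), np.float64(234.97624946127073))
-0.12 (np.float64(242.634038708363), np.float64(226.2398494543755)) (np.float64(242.89964033560005), np.float64(237.19283030394857))
[[25, 26, 30], [29, 31, 33], [24, 23, 23], [18, 21, 22], [23, 22, 22], [23, 22, 24], [25, 26, 26], [23, 27, 23], [37, 33, 29], [88, 65, 42], [102, 74, 47], [99, 75, 49], [100, 84, 65], [95, 85, 65], [97, 85, 67], [204, 178, 138], [225, 205, 157], [225, 204, 156], [225, 204, 156], [225, 205, 157], [160, 141, 109], [99, 89, 71], [97, 85, 66], [98, 88, 69], [97, 88, 68]]
[[23, 22, 23], [25, 26, 23], [71, 52, 36], [98, 69, 45], [101, 75, 46], [101, 73, 45], [99, 70, 41], [100, 73, 46], [101, 72, 47], [100, 73, 44], [103, 77, 51], [101, 73, 46], [98, 83, 62], [100, 89, 73], [101, 92, 74], [98, 89, 72], [206, 182, 141], [209, 186, 145], [218, 201, 165], [210, 195, 170], [185, 183, 175], [191, 192, 190], [222, 224, 224], [225, 227, 228], [224, 227, 228]]
```

The TCP stalled at -0.1275 and the force rose to about 6 N: the block is against the stop, short of the release force. I'll back off.

>>> drive_tool --motion '[[[0,3,0],[0,0,0]],[[0,10,0],[0,0,0]],[[0,25,0],[0,0,0]],[[0,10,-30],[0,0,0]],[[0,20,-45],[0,0,0]]]'

```text
time_s: 16.75
position: [0.4692, -0.1932, 0.1061]
tcp_rot: [[1.0, 0.021, -0.007], [0.021, -1.0, 0.006], [-0.007, -0.006, -1.0]]
force: [0.1, -0.6, -0.7]
opening: 0.005
grasp_force: 0.0
```

>>> drive_tool --motion '[[[0,40,-30],[0,0,0]],[[-15,45,0],[0,0,0]],[[-15,45,0],[0,0,0]],[[-15,45,0],[0,0,0]],[[-15,45,0],[0,0,0]]]'

```text
time_s: 17.25
position: [0.4151, -0.4173, 0.1377]
tcp_rot: [[1.0, 0.02, 0.0], [0.02, -1.0, 0.001], [0.0, -0.001, -1.0]]
force: [0.6, -0.0, 0.5]
opening: 0.009
grasp_force: 0.0
```

>>> drive_tool --motion '[[[-15,45,0],[0,0,0]],[[-15,45,0],[0,0,0]],[[0,0,0],[0,0,0]],[[0,0,0],[0,0,0]]]'

```text
time_s: 17.65
position: [0.3868, -0.5069, 0.137]
tcp_rot: [[1.0, 0.018, -0.0], [0.018, -1.0, 0.002], [0.0, -0.002, -1.0]]
force: [-0.6, 0.1, -0.8]
opening: 0.007
grasp_force: 0.0
```

```bash
python3 - <<'E'
from h import *
print(read_state()['position'])
a=shot('top','t5')[200:290,150:330];b=shot('side','s5')[150:290,195:315]
cv2.imwrite('pics/c8.png',np.vstack([cv2.resize(a,(640,320),interpolation=2),np.hstack([cv2.resize(b,(320,373),interpolation=2)[:270]]*2)])[:,:,::-1])
E
```

```text
[ 0.38684441 -0.50692899  0.13697738]
```

View pics/c8.png

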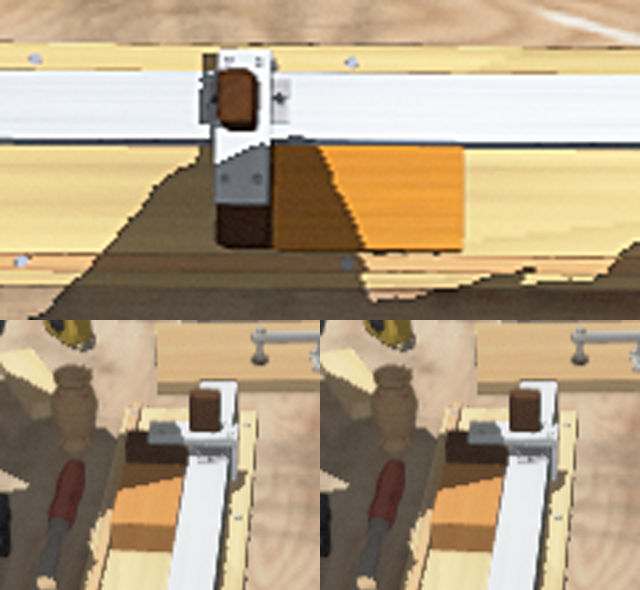

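The block's end is flush with the stop (crop x 272), and both bystanders are in place. I'll check for any shift of the stop against the earlier picture.

```bash
python3 - <<'E'
from h import *
g=lambda f:cv2.resize(cv2.imread(f'pics/{f}.png',0)[200:290,130:365],None,fx=8,fy=8,interpolation=cv2.INTER_CUBIC)
a,b,o=g('t3'),g('t5'),g('top0')
def m(a,b,x0,x1,y0,y1):
    t=a[(y0-200)*8:(y1-200)*8,(x0-130)*8:(x1-130)*8]; r=cv2.matchTemplate(b,t,cv2.TM_CCOEFF_NORMED); _,v,_,l=cv2.minMaxLoc(r)
    return v,l[0]/8+130-x0,l[1]/8+200-y0
print('finger+plate t3->t5',m(a,b,208,228,213,236),m(a,b,210,223,217,238))
print('rail end',m(a,b,140,170,208,275))
im=cv2.imread('pics/t5.png',0); im3=cv2.imread('pics/t3.png',0)
for r in(216,224,228): print(im3[r,200:240].tolist()); print(im[r,200:240].tolist())
T=lambda x,y:('top',150+x/3.556,200+y/3.556)
for x in(215,270):print(atz(*T(x,150),.072))
for x in(201,291):print(atz(*T(x,100),.052))
for x in(273,464):print(atz(*T(x,200),.044))
E
```

```text
finger+plate t3->t5 (0.9860666990280151, -0.125, 0.0) (0.9862759113311768, -0.125, 0.0)
rail end (0.6534619331359863, 97.25, 0.375)
[232, 230, 231, 231, 232, 237, 231, 81, 96, 98, 80, 169, 254, 152, 200, 211, 251, 248, 248, 247, 249, 249, 226, 209, 229, 254, 211, 167, 241, 237, 235, 234, 235, 234, 234, 234, 233, 234, 235, 233]
[219, 220, 220, 220, 221, 226, 216, 70, 89, 84, 79, 166, 250, 141, 172, 171, 245, 241, 239, 238, 240, 232, 134, 203, 234, 245, 182, 187, 229, 225, 223, 223, 223, 224, 224, 224, 222, 225, 224, 225]
[246, 248, 247, 247, 250, 255, 255, 99, 108, 92, 84, 51, 57, 75, 71, 77, 82, 83, 80, 81, 68, 19, 42, 186, 255, 252, 169, 219, 217, 219, 214, 224, 251, 248, 247, 247, 248, 248, 248, 248]
[239, 239, 238, 240, 241, 252, 250, 93, 100, 82, 77, 45, 56, 65, 71, 73, 77, 72, 75, 73, 61, 26, 70, 205, 255, 241, 124, 204, 199, 203, 192, 210, 244, 240, 240, 239, 240, 241, 239, 240]
[247, 247, 247, 248, 253, 253, 96, 113, 110, 52, 27, 38, 69, 77, 75, 78, 77, 83, 83, 84, 70, 46, 42, 188, 255, 255, 164, 171, 68, 115, 220, 251, 252, 250, 250, 249, 249, 250, 250, 249]
[238, 237, 238, 239, 246, 242, 84, 102, 99, 48, 29, 45, 69, 70, 69, 69, 74, 75, 78, 74, 62, 25, 74, 204, 255, 247, 135, 158, 63, 103, 199, 243, 246, 243, 242, 243, 243, 243, 243, 242]
[0.48973887 0.02089165 0.072     ]
[ 0.49060879 -0.00998284  0.072     ]
[0.5207044  0.03293945 0.052     ]
[ 0.52218771 -0.01889365  0.052     ]
[ 0.46486218 -0.01032128  0.044     ]
[ 0.46791502 -0.12037806  0.044     ]
```

The stop moved no more than 0.3 mm and is still in its notch. Its face and the block's end agree at y ≈ -0.010.

```bash
python3 -c "
from rig import *
print(hand_in())"
```

```text
the job is handed in; nothing more can be done
None
```

The job is handed in: the stop sits in the clip's notch and the larger block's end is against it, with the arm clear of everything; no verdict came back, so success rests on my last pictures.

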